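# Clear a broken clamp foot out of a microscope rail's T-slot

## Task

A broken-off clamp foot is lodged in the T-slot of the microscope accessory rail. Pick up the scraper, reach its blade down into the slot behind the scrap, set the tip lightly on the slot floor there so that you feel it touch, and push the scrap along, never forcing the blade hard against the rail, until it drops out of the open end and lies flat in the catch tray; do not touch the scrap with the gripper. Then lay the scraper down flat on the blue mat again, and leave the cold pack, the dish and the bottle where they are.

Things in the scene. Friction and masses are not known exactly. Their poses are not given: they have to be found in the camera images.
- rail: Fixed aluminium accessory rail, 260 long x 80 wide x 45 high, on a plinth 0 to 8 mm high, with a straight T-slot along it. Origin: centre of its underside; x along the slot towards its open end, z up. Slot neck 18 wide (y -9 to 9) between lips at z 33 to 45 (rail top); undercut below, z 15 (flat slot floor) to 33, y -23 to 17, with a brass gib strip on springs along its -y wall.
- slot_closed_end (a point): Middle of the slot floor at the closed end: rail x = -130, y = 0, z = 15 mm. A dark steel plate 10 mm thick and as high as the rail's top (45 mm) closes the slot here (rail x -140 to -130). Axes as the rail's.
- slot_open_end (a point): Middle of the slot floor at the open end: rail x = +130, y = 0, z = 15 mm. Axes as the rail's.
- catch_tray (a point): Centre of the floor of the shallow steel catch tray fixed to the rail at the slot's open end: rail x = 185, y = 0, z = 4 mm. The tray spans rail x 130 to 240 and is 80 wide; its rim is at z = 12, none on the rail's side. Axes as the rail's.
- scrap: Snapped-off dark steel T-shaped clamp foot, 0.11 to 0.23 kg: base 60 long (x, along the slot) x 34 wide x 14 high, ridge 50 x 12 x 8 high on top, 8 mm below the rail's top, seen through the neck. Origin: centre of its underside. The lips cover it: it leaves only along the slot; the gib's pinch resists with 4 to 9 N. Starts with its origin at rail x -5 to +60.
- scraper: Loose scraper, about 0.19 kg, lying level on the mat: black handle 100 long (x) x 24 wide (y) x 28 high (z); straight steel blade 14 wide x 6 thick, mid height (z = 14), out of its front (x = 50). Blade clamped (to 70 N) at a length that differs each time and is not in the state: tip at x = 125 to 160. Origin: centre of the handle's underside. Balances near x = 12. Only the blade fits the neck.
- mat: Fixed thin blue bench mat, 240 (x) x 80 (y) x 4 mm thick; origin: centre of its underside; its top is at z = 4.
- cold_pack: Loose flat blue cold pack, 150 x 80 x 24 mm, a bystander. Origin: centre of its underside.
- petri_dish: Shallow clear dish, 90 mm across, 16 high, lying on the cold pack, a bystander. Origin: centre of its underside.
- reagent_bottle: Amber bottle, 66 mm across and 130 high, standing on the bench, a bystander. Origin: centre of its underside.
Things that resemble listed ones, but are neither listed nor needed, are in the scene too. Of the things like the scraper, leave any that is red; of the rest the larger one is meant. What is shaped like the scrap but yellow is not meant.

How it is judged:
On the way, in this order (a step that is already met when the one before it is completed fails the run):
1. the scraper's blade rests on the rail with at least 1 N, its handle sloping down towards the open end (15 to 75 degrees), its middle over the slot's line and at least 30 mm behind the scrap's rear end (contact force between scraper and rail above 1 N and angle between scraper's own x axis and vertical between 1.833 and 2.88 rad and y of scraper in the frame of rail between -0.02 and 0.02 m and x of scraper in the frame of scrap below -0.06 m and x of scrap in the frame of rail below 0.065 m), for 0.1 s.
2. the scrap is being pushed by the scraper along the slot: its middle is past 90 mm from the rail's middle towards the open end, with the scraper bearing on it (x of scrap in the frame of rail above 0.09 m and contact force between scraper and scrap above 1 N), for 0.02 s.
At the end, for the whole second after the job is handed in: The scrap lies at rest and flat on the floor of the catch tray (its underside less than 9 mm above the rail's underside at its middle, all of it clear of the slot), and the scraper lies at rest, level within 0.15 rad, on the mat with the middle of its handle over the mat and clear of the rail (x of scrap in the frame of rail between 0.155 and 0.215 m and y of scrap in the frame of rail between -0.04 and 0.04 m and z of scrap in the frame of rail below 0.009 m and linear speed of each of scrap, scraper below 0.02 m/s and x of scraper in the frame of mat between -0.12 and 0.12 m and y of scraper in the frame of mat between -0.04 and 0.04 m and angle between scraper's own x axis and vertical between 1.42 and 1.72 rad and contact force between scraper and mat above 0.5 N and contact force between scraper and rail below 0.1 N); the robot touches nothing.
It fails at once if the gripper or arm touches the scrap (contact force between any of the fingers, the arm and scrap above 1 N).
It fails at once if the scraper bears on the rail with more than 25 N (contact force between scraper and rail above 25 N).
It fails at once if the robot strikes the rail with more than 50 N (contact force between any of the fingers, the arm and rail above 50 N).
It fails at once if the cold pack, the dish or the bottle is moved more than 20 mm (distance of any of cold_pack, petri_dish, reagent_bottle from where it was at the start of the episode above 0.02 m).
It also fails if it takes over 48 s, if anything falls off the work surface, if the arm or the gripper's body presses on something with over 40 N, if the wrist force passes 120 N, or if a joint passes its speed limit or range.

## Robot

A 7-joint arm with a two-finger parallel gripper is mounted at the origin on the work surface. World frame = base frame: x ahead of the robot, y to its left, z up, the work surface at z = 0. Lengths are in m, angles in rad, forces in N, time in s.
With the tool pointing down it reaches from about 0.425 to 1.025 m from the base axis. Payload 9.4 kg.
Tool frame: the origin (TCP) lies midway between the tips of the shut fingers; the grasp point (between the pads) lies bot.grip_point_offset behind it (bot.grip_point_offset is the distance from the TCP to the grasp point, in m); z points along the fingers, y is the line along which they close (so a half turn about z gives the same grasp; the last joint's range is limited). The gripper opens to 93 mm and grips with 3 to 60 N. Pads are 15 mm wide; open, the fingers measure 128 mm over their backs; the gripper's body (75 mm by 188 mm) begins 65 mm behind the grasp point.
Start: joints at [1.093, 0.599, -0.003, 1.599, 0.002, 0.943, -0.08], TCP at [0.283, -0.668, 0.219] pointing down, gripper open.
Joint ranges: [-2.57, 2.57], [-0.35, 1.97], [-1.29, 1.29], [0.11, 2.56], [-1.05, 4.19], [0.11, 1.86], [-2.63, 2.63]. Speed limits (rad/s): [2.22, 2.22, 3.01, 3.01, 3.14, 3.14, 3.14].

## Interface

Orientations are given as [roll, pitch, yaw] about the fixed x, y, z axes, in that order (R = Rz(yaw) Ry(pitch) Rx(roll)).
In Python, from plant import bot gives the robot as it stands. The module is installed in compiled form; this text tells all that it offers.
- The arm moves only by the tool run_rows, called as a command line: name --argument value ..., lists and objects as JSON in quotes. Schema: {"type":"object","properties":{"steps":{"type":"object","properties":{"dx":{"type":"array","items":{"type":"number"},"minItems":1,"maxItems":5},"dy":{"type":"array","items":{"type":"number"},"minItems":1,"maxItems":5},"dz":{"type":"array","items":{"type":"number"},"minItems":1,"maxItems":5},"wx":{"type":"array","items":{"type":"number"},"minItems":1,"maxItems":5},"wy":{"type":"array","items":{"type":"number"},"minItems":1,"maxItems":5},"wz":{"type":"array","items":{"type":"number"},"minItems":1,"maxItems":5}},"additionalProperties":false,"required":["dx","dy","dz","wx","wy","wz"]},"finger_gap":{"type":"number"},"clamp_n":{"type":"number"},"only":{"type":"string"},"quiet":{"type":"boolean"},"lines":{"type":"string"}},"required":["steps"],"additionalProperties":false}. steps is an object with one list for each field, all of the same length, 1 to 5, a row being the entries at one place: dx, dy, dz (the shift in m), wx, wy, wz (a rotation vector in rad); each row shifts and turns the commanded pose from where the row before left it, along the tool's axes as they then stand; what a row does not reach is not made up. A row lasts 1/8 s, in which the tool goes at most 0.0625 m and 0.188 rad, less where a joint would pass 70% of its speed; a pose out of reach is approached as far as the arm can. finger_gap is the finger opening in m, set as the call begins (left out keeps the last). The fingers move at their own pace and stop on an object; clamp_n is the grip in N (left out, the last holds). Time passes only in rows, so rows that do not move let the fingers close. The tool returns the time, the measured TCP pose, the force, the opening and the grip force at its end. only (a regular expression) keeps the lines of the reply that match it, lines (a string "A,B") keeps lines A to B, and quiet returns only ok. Input that does not fit is refused with a message, and nothing moves.
- bot.state(): the state, without advancing time (a new reading comes with each control period).
- bot.capture(name): name is "scene" or "top" or "wrist"; returns (picture, depth): 420x560x3 uint8, red, green, blue; 420x560 float32, m along the optical axis (not along the pixel's ray), 0 where there is no reading.
- bot.camera_params(name): a dict with "camera_matrix" (3x3 intrinsics, pixels), "extrinsics" (4x4, takes a point from world to camera coordinates); the wrist camera has in their place "mount" (4x4, takes a point from camera to tool coordinates, whose origin is the TCP and whose axes are the flange's). Camera axes: x right, y up, looking along -z (the intrinsics and any distortion apply to the point x, -y, -z); pixel columns grow to the right and rows downward; lengths in m; the calibration is good to about 2 mm. A picture is of the moment at which its call begins: read the wrist's pose just before it. camera_params takes no time and is no camera call.
- bot.hand_in(): hands the job in; it is judged then, once.
Trained networks look in the newest picture that a camera, given by its name, has taken for a name from the list of things; names that differ only in an ending like _2 or _b are one class to them, and where a whole thing is asked for, a point or a joint stands for the part that bears it (a point fixed in the world has none). Each returns a list of dicts, best first, with "score" (0 to 1); they miss things now and then, are a little off and sometimes report something else, mostly with a low value. They report only what shows in the picture. A call takes as long as a camera call. They do not tell look-alikes from the thing itself.
- bot.recognise(camera, label): "extent" ([left, top, right, bottom] in pixels, round what is visible of it).
The state is a dict: "time_s": time; "joint_positions": joint angles; "joint_velocities": joint speeds; "joint_torque": joint torques, N m; "tcp_pos": TCP position; "tcp_rot": TCP orientation; "force": force on the tool from outside, world axes, zero at the start; "ft_torque": the same for the moment, N m; "opening": finger opening in m; "grasp_force": force on a finger pad.
Only numpy, scipy, OpenCV 4.12 (cv2) and the standard library are available. Lean on these libraries where they do the work, as an engineer would, in place of code of your own. Each camera call takes 0.05 s, during which the arm holds its last target. There are 200 camera calls.

## Working session

There is one attempt and no reset: what is moved stays moved. The work goes in short steps, Python scripts to look and compute and a tool call to move; the robot and the scene stay as the last step left them, time stands still between calls to the robot, and variables do not carry over. Pictures are saved under pics/ and viewed, at most 10 in all, crops included, and the job is handed in when it is done.

```bash
mkdir -p pics
```

Create h.py:
```python
import numpy as np, cv2
from plant import bot
from scipy.spatial.transform import Rotation as R
def T_tool():
    s=bot.state(); T=np.eye(4); T[:3,:3]=R.from_euler('xyz',s['tcp_rot']).as_matrix(); T[:3,3]=s['tcp_pos']; return T
def cloud(cam):
    p=bot.camera_params(cam); T=T_tool()
    img,d=bot.capture(cam); K=np.array(p['camera_matrix'])
    v,u=np.mgrid[:420,:560]
    X=np.stack([(u-K[0,2])/K[0,0]*d,-(v-K[1,2])/K[1,1]*d,-d,np.ones_like(d)],-1)
    M=T@np.array(p['mount']) if cam=='wrist' else np.linalg.inv(np.array(p['extrinsics']))
    return img,d,(X@M.T)[...,:3],p
```

Run:
```python
from h import *
for c in ['scene','top']:
    img,d,P,p=cloud(c); np.savez(c,img=img,P=P,d=d); cv2.imwrite(f'pics/{c}0.png',img[...,::-1])
    print(c,{k:np.round(v,3).tolist() for k,v in p.items()})
    for l in ['rail','scrap','scraper','mat','cold_pack','petri_dish','reagent_bottle']:
        print(l,[(np.round(r['extent']).astype(int).tolist(),round(r['score'],2)) for r in bot.recognise(c,l)][:4])
print(bot.state(), bot.grip_point_offset); print(bot.camera_params('wrist'))
```

```text
scene {'camera_matrix': [[498.947, 0.0, 288.312], [0.0, 498.947, 212.753], [0.0, 0.0, 1.0]], 'extrinsics': [[0.843, 0.537, 0.002, -0.484], [-0.276, 0.431, 0.859, 0.077], [0.461, -0.725, 0.512, -1.413], [0.0, 0.0, 0.0, 1.0]]}
rail [([203, 210, 358, 316], 0.93)]
scrap [([346, 262, 377, 284], 0.78)]
scraper [([230, 195, 292, 231], 0.62), ([127, 231, 183, 264], 0.62), ([256, 169, 262, 190], 0.42)]
mat [([219, 197, 303, 245], 0.69)]
cold_pack [([85, 283, 173, 349], 0.8)]
petri_dish [([100, 290, 147, 322], 0.58), ([229, 194, 292, 234], 0.38)]
reagent_bottle [([342, 134, 367, 184], 0.59)]
top {'camera_matrix': [[523.094, 0.0, 280.247], [0.0, 523.094, 212.238], [0.0, 0.0, 1.0]], 'extrinsics': [[0.023, -1.0, -0.01, 0.01], [0.996, 0.023, 0.084, -0.535], [-0.084, -0.012, 0.996, -1.276], [0.0, 0.0, 0.0, 1.0]]}
rail [([237, 148, 395, 220], 0.6)]
scrap [([285, 116, 301, 142], 0.85), ([296, 175, 318, 186], 0.52)]
scraper [([222, 238, 302, 254], 0.93), ([167, 281, 210, 313], 0.64), ([350, 267, 365, 341], 0.56)]
mat [([208, 223, 308, 267], 0.83), ([106, 191, 147, 223], 0.24)]
cold_pack [([399, 235, 4
[... 712 characters left out ...]
'force': array([-0.41966537,  0.20311097,  0.25890276]), 'ft_torque': array([-0.0075387 ,  0.02707822, -0.04137257]), 'grasp_force': 0.0, 'opening': 0.09307431360598918} 0.0188
{'camera_matrix': array([[322.50834949,   0.        , 281.54221884],
       [  0.        , 322.50834949, 213.9323548 ],
       [  0.        ,   0.        ,   1.        ]]), 'mount': array([[ 3.93189866e-04,  9.58292258e-01,  2.85789772e-01,
         8.00660310e-02],
       [ 9.99999841e-01, -4.92542741e-04,  2.75762466e-04,
        -6.91389227e-05],
       [ 4.05024713e-04,  2.85789618e-01, -9.58292299e-01,
        -1.66081418e-01],
       [ 0.00000000e+00,  0.00000000e+00,  0.00000000e+00,
         1.00000000e+00]])}
```

View pics/top0.png

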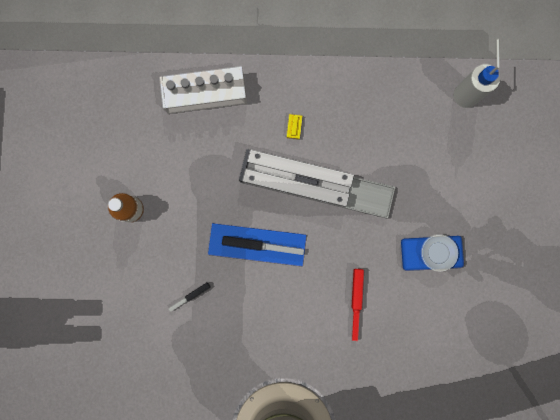

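View pics/scene0.png

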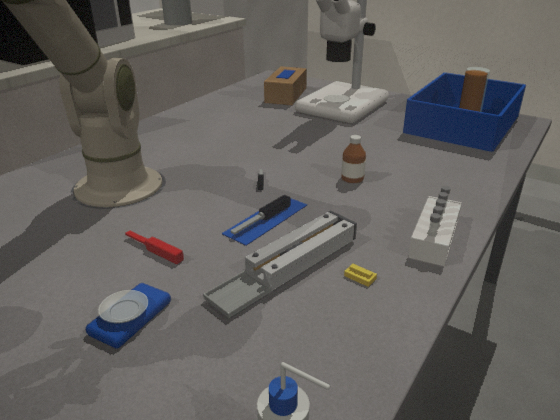

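The top view shows the rail from the dark closed end (245,165) to the tray (375,197), with the scrap at about (307,180). The target scraper lies on the mat with its handle at (242,243) and blade tip at about (303,251). The small black scraper, the red one and the yellow scrap are decoys.

Run:
```python
import numpy as np,cv2
for c,boxes in {'top':{'rail':(232,145,400,222),'mat':(205,220,312,270)}}.items():
    z=np.load(c+'.npz'); P=z['P']; im=z['img'].astype(int)
    for n,(a,b,r,d) in boxes.items():
        Q=P[b:d,a:r].reshape(-1,3); C=im[b:d,a:r].reshape(-1,3)
        print(n,'z hist',np.histogram(Q[:,2],bins=np.arange(-.01,.07,.004)))
        if n=='rail':
            m=(Q[:,2]>.036)
            S=Q[m][:,:2]; print('top pts',m.sum(),np.median(Q[m][:,2]),cv2.minAreaRect((S*1000).astype(np.float32)))
        else:
            bl=(C[:,2]>C[:,0]*1.6+20); print('mat z',np.median(Q[bl][:,2]),cv2.minAreaRect((Q[bl][:,:2]*1000).astype(np.float32)))
            dk=(C.max(1)<60); hi=Q[:,2]>.012
            print('handle',dk.sum(),np.median(Q[dk][:,2]),cv2.minAreaRect((Q[dk][:,:2]*1000).astype(np.float32)))
            br=(C.min(1)>110); print('blade',br.sum(),np.median(Q[br][:,2]),cv2.minAreaRect((Q[br][:,:2]*1000).astype(np.float32)))
```

```text
rail z hist (array([ 157, 2017, 4141, 1354,  489,  657,  258,  349,  267,   53,   27,
         59,   68,  131,  629, 1603,  605,   21,    1]), array([-0.01 , -0.006, -0.002,  0.002,  0.006,  0.01 ,  0.014,  0.018,
        0.022,  0.026,  0.03 ,  0.034,  0.038,  0.042,  0.046,  0.05 ,
        0.054,  0.058,  0.062,  0.066]))
top pts 3142 0.0517431133005839 ((543.8741455078125, 1.9442138671875), (269.9649963378906, 233.99046325683594), 77.54174041748047)
mat z hist (array([  33,  549, 1809, 1787,  489,   25,   31,  121,   89,  121,  205,
         66,    5,    0,    0,    0,    0,    0,    0]), array([-0.01 , -0.006, -0.002,  0.002,  0.006,  0.01 ,  0.014,  0.018,
        0.022,  0.026,  0.03 ,  0.034,  0.038,  0.042,  0.046,  0.05 ,
        0.054,  0.058,  0.062,  0.066]))
mat z 0.003954243445593919 ((454.27825927734375, 79.20574951171875), (238.82752990722656, 79.25556182861328), 84.38603210449219)
handle 352 0.03166080496786339 ((451.480224609375, 83.12799072265625), (160.7809295654297, 25.554855346679688), 80.0385513305664)
blade 2421 0.0003055778930030062 ((453.8293151855469, 76.69755554199219), (123.56625366210938, 268.2750244140625), 1.3273797035217285)
```

run_rows --steps '{"dx":[0.057,0.057,0.057,0.057,0.057],"dy":[-0.022,-0.022,-0.022,-0.022,-0.022],"dz":[-0.003,-0.003,-0.003,-0.003,-0.003],"wx":[0,0,0,0,0],"wy":[0,0,0,0,0],"wz":[-0.1,-0.1,-0.1,-0.1,-0.1]}' --finger_gap 0.06

```text
time_s: 1.42
tcp_pos: [0.4552, -0.4164, 0.2338]
tcp_rot: [3.141, -0.0, 0.905]
force: [0.1, -0.0, -1.0]
opening: 0.0602
grasp_force: 0.0
```

run_rows --steps '{"dx":[0.057,0.057,0.057,0.057,0.057],"dy":[-0.022,-0.022,-0.022,-0.022,-0.022],"dz":[-0.003,-0.003,-0.003,-0.003,-0.003],"wx":[0,0,0,0,0],"wy":[0,0,0,0,0],"wz":[-0.1,-0.1,-0.1,-0.1,-0.1]}'

```text
time_s: 2.05
tcp_pos: [0.485, -0.1153, 0.249]
tcp_rot: [3.141, -0.0, 1.404]
force: [-0.4, 0.3, -0.1]
opening: 0.0598
grasp_force: 0.0
```

run_rows --steps '{"dx":[0.028,0],"dy":[-0.01,0],"dz":[0,0],"wx":[0,0],"wy":[0,0],"wz":[-0.05,0]}'

```text
time_s: 2.3
tcp_pos: [0.4795, -0.0859, 0.2491]
tcp_rot: [3.141, -0.0, 1.455]
force: [-0.7, -0.7, 0.5]
opening: 0.0597
grasp_force: 0.0
```

Run:
```python
from h import *
print(bot.state()['joint_positions'])
img,d,P,p=cloud('wrist'); np.savez('w1',img=img,P=P,d=d); cv2.imwrite('pics/w1.png',img[...,::-1])
for l in ['rail','scrap','scraper','mat']:
    print(l,[(np.round(r['extent']).astype(int).tolist(),round(r['score'],2)) for r in bot.recognise('wrist',l)][:4])
```

```text
[ 0.3616548   0.29714271 -0.38182407  2.0794279   0.15390041  0.7905932
 -0.22925898]
rail [([331, 0, 465, 294], 0.73)]
scrap [([477, 78, 536, 110], 0.94), ([386, 113, 408, 163], 0.73)]
scraper [([100, 244, 236, 273], 0.91), ([226, 0, 255, 154], 0.59)]
mat [([206, 2, 284, 152], 0.57)]
```

View pics/w1.png

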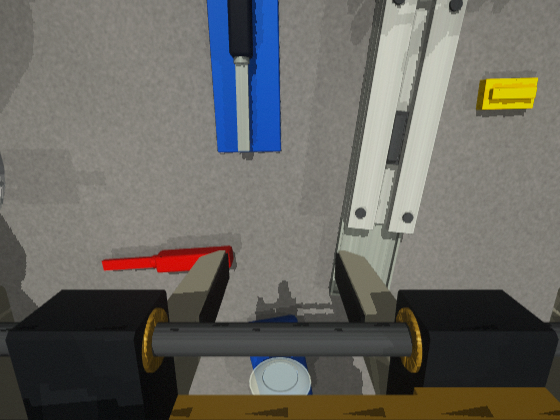

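The wrist view shows the blade tip at (243,150) and the handle running out of the top at (240,20). The scrap is in the slot at (397,138). I'll move on along +y so the whole handle and rail come into view.

run_rows --steps '{"dx":[0.06,0.06,0.02,0],"dy":[-0.01,-0.01,0,0],"dz":[0,0,0,0],"wx":[0,0,0,0],"wy":[0,0,0,0],"wz":[0,0,0,0]}'

```text
time_s: 3.05
tcp_pos: [0.4769, 0.054, 0.2485]
tcp_rot: [-3.142, -0.0, 1.452]
force: [0.2, -0.6, -0.6]
opening: 0.0601
grasp_force: 0.0
```

Run:
```python
from h import *
img,d,P,p=cloud('wrist'); np.savez('w2',img=img,P=P,d=d); cv2.imwrite('pics/w2.png',img[...,::-1])
```

```text
(no output)
```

View pics/w2.png

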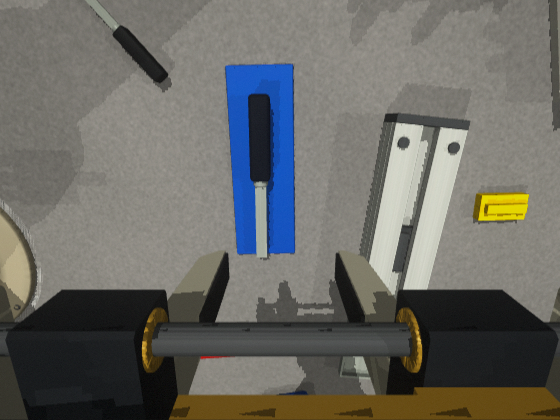

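The handle spans (248–271, 93–184), the blade tip is at (262,258), the rail's closed plate at (427,120), and the scrap at (404,245).

Create m.py:
```python
import numpy as np,cv2
def L(n):
    z=np.load(n+'.npz'); return z['P'],z['img'].astype(int),z['d']
def rect(Q): return cv2.minAreaRect((Q[:,:2]*1000).astype(np.float32))
for n,hb,bb,rb in [('w2',(240,88,278,187),(250,186,275,264),(360,108,475,285)),('w1',None,(230,58,256,156),(340,0,470,240))]:
    P,im,d=L(n); sl=lambda b:(P[b[1]:b[3],b[0]:b[2]].reshape(-1,3),im[b[1]:b[3],b[0]:b[2]].reshape(-1,3))
    if hb:
        Q,C=sl(hb); m=C.max(1)<60; m&=(Q[:,2]>.026); print(n,'handle z',np.median(Q[m][:,2]),rect(Q[m]))
    Q,C=sl(bb); m=(C[:,2]<C[:,0]*1.3)&(C.min(1)>80); zb=Q[m]; zz=zb[:,2]; print(n,'blade z',np.percentile(zz,[10,50,90]),rect(zb), 'mat z',np.median(Q[C[:,2]>C[:,0]*1.6+20][:,2]))
    Q,C=sl(rb); m=(Q[:,2]>.045)&(Q[:,2]<.062); S=Q[m]; print(n,'rail top z',np.median(S[:,2]),m.sum())
    best=None
    for a in np.arange(-1.95,-1.55,.002):
        nrm=np.array([-np.sin(a),np.cos(a)]); t=S[:,:2]@nrm
        h,_=np.histogram(t,bins=np.arange(t.min(),t.max(),.001)); s=(h.astype(float)**2).sum()
        if best is None or s>best[0]: best=(s,a)
    a=best[1]; nrm=np.array([-np.sin(a),np.cos(a)]); ax=np.array([np.cos(a),np.sin(a)])
    t=S[:,:2]@nrm; h,e=np.histogram(t,bins=np.arange(t.min()-.001,t.max()+.002,.002)); u=S[:,:2]@ax
    print('yaw',a,'u range',np.percentile(u,[.2,99.8])); print([(round(x*1000),int(y)) for x,y in zip(e,h)])
```

```bash
python3 m.py
```

```text
w2 handle z 0.0316830826616889 ((464.8273010253906, 111.27554321289062), (98.43553161621094, 38.2198600769043), 83.18268585205078)
w2 blade z [-0.00011369  0.02056522  0.0217031 ] ((452.82342529296875, 38.713279724121094), (197.9102020263672, 34.03830337524414), 80.04176330566406) mat z 0.0037610226511091693
w2 rail top z 0.052128358709663425 9638
yaw -1.7879999999999998 u range [-0.2530556  -0.05211477]
[(568, 289), (570, 318), (572, 272), (574, 269), (576, 274), (578, 281), (580, 274), (582, 269), (584, 290), (586, 273), (588, 291), (590, 290), (592, 283), (594, 284), (596, 299), (598, 292), (600, 57), (602, 19), (604, 30), (606, 24), (608, 30), (610, 21), (612, 20), (614, 15), (616, 41), (618, 639), (620, 288), (622, 289), (624, 285), (626, 294), (628, 274), (630, 301), (632, 289), (634, 302), (636, 272), (638, 303), (640, 277), (642, 292), (644, 262), (646, 289), (648, 175), (650, 2)]
w1 blade z [0.01965347 0.02098159 0.02226235] ((460.4779052734375, 3.130939483642578), (110.9549789428711, 59.984683990478516), 76.54444122314453) mat z 0.003904446272163853
w1 rail top z 0.0521856174042469 14172
yaw -1.7859999999999998 u range [-0.22437798  0.01670665]
[(567, 61), (569, 677), (571, 426), (573, 425), (575, 420), (577, 441), (579, 417), (581, 419), (583, 432), (585, 423), (587, 421), (589, 419), (591, 438), (593, 428), (595, 407), (597, 443), (599, 200), (601, 1), (603, 11), (605, 15), (607, 12), (609, 14), (611, 14), (613, 13), (615, 0), (617, 714), (619, 461), (621, 423), (623, 430), (625, 422), (627, 441), (629, 433), (631, 439), (633, 447), (635, 428), (637, 449), (639, 434), (641, 408), (643, 428), (645, 421), (647, 379), (649, 38)]
```

Run:
```python
from m import *
print('----')
a=-1.787; n=np.array([-np.sin(a),np.cos(a)]); ax=np.array([np.cos(a),np.sin(a)])
for nm,hb,bb,sb in [('w2',(240,88,278,187),(250,186,275,264),(390,215,420,285)),('w1',None,(230,58,256,156),(380,105,412,170))]:
    P,im,d=L(nm); sl=lambda b:(P[b[1]:b[3],b[0]:b[2]].reshape(-1,3),im[b[1]:b[3],b[0]:b[2]].reshape(-1,3))
    if hb:
        Q,C=sl(hb); Q=Q[Q[:,2]>.029]; h=Q; c=Q[:,:2].mean(0); print('handle',rect(h))
    Q,C=sl(bb); m=(Q[:,2]>.017)&(Q[:,2]<.026)&(C[:,2]<C[:,0]*1.3+10); b=Q[m]; print('blade',rect(b))
    if hb:
        r=rect(np.vstack([h])); 
        v=b[:,:2].mean(0)-c; v/=np.linalg.norm(v); print('centers dir yaw',np.arctan2(v[1],v[0]))
    vh=np.linalg.svd(h[:,:2]-h[:,:2].mean(0),full_matrices=False)[2][0]; vh*=-np.sign(vh[1]); w=np.array([-vh[1],vh[0]])
    lo,hi=np.percentile((h[:,:2])@vh,[.5,99.5]); print('handle yaw',np.arctan2(vh[1],vh[0]),'u',lo,hi,'w',np.percentile(h[:,:2]@w,[1,99]),'tip u rel centre',np.percentile(b[:,:2]@vh,99.5)-(lo+hi)/2,'blade w',np.percentile(b[:,:2]@w,[2,98]))
    print('mid',(vh*(lo+hi)/2+w*np.mean(np.percentile(h[:,:2]@w,[1,99]))))
    Q,C=sl(sb); t=Q[:,:2]@n-.609; u=Q[:,:2]@ax+.1133; k=(abs(t)<.005)&(Q[:,2]>.0405)&(Q[:,2]<.049); print('ridge z',np.median(Q[k][:,2]),'x',np.percentile(u[k],[1,99]),k.sum())
```

```text
w2 handle z 0.0316830826616889 ((464.8273010253906, 111.27554321289062), (98.43553161621094, 38.2198600769043), 83.18268585205078)
w2 blade z [-0.00011369  0.02056522  0.0217031 ] ((452.82342529296875, 38.713279724121094), (197.9102020263672, 34.03830337524414), 80.04176330566406) mat z 0.0037610226511091693
w2 rail top z 0.052128358709663425 9638
yaw -1.7879999999999998 u range [-0.2530556  -0.05211477]
[(568, 289), (570, 318), (572, 272), (574, 269), (576, 274), (578, 281), (580, 274), (582, 269), (584, 290), (586, 273), (588, 291), (590, 290), (592, 283), (594, 284), (596, 299), (598, 292), (600, 57), (602, 19), (604, 30), (606, 24), (608, 30), (610, 21), (612, 20), (614, 15), (616, 41), (618, 639), (620, 288), (622, 289), (624, 285), (626, 294), (628, 274), (630, 301), (632, 289), (634, 302), (636, 272), (638, 303), (640, 277), (642, 292), (644, 262), (646, 289), (648, 175), (650, 2)]
w1 blade z [0.01965347 0.02098159 0.02226235] ((460.4779052734375, 3.130939483642578), (110.9549789428711, 59.984683990478516), 76.54444122314453) mat z 0.003904446272163853
w1 rail top z 0.05218561
[... 735 characters left out ...]
9453, 13.858593940734863), 82.85470581054688)
centers dir yaw -1.694778021884946
handle yaw -1.7018880404371544 u -0.22110580919792244 -0.1239319971645723 w [0.4275343  0.45063166] tip u rel centre 0.1524895319229586 blade w [0.4329187  0.44656081]
mid [0.45786663 0.11364323]
ridge z 0.04412740893192357 x [-0.00233805  0.04689867] 300
blade ((444.89007568359375, 12.402515411376953), (101.76390075683594, 16.4818172454834), 81.8864974975586)
handle yaw -1.7018880404371544 u -0.22110580919792244 -0.1239319971645723 w [0.4275343  0.45063166] tip u rel centre 0.15273714655840043 blade w [0.4330418  0.44698778]
mid [0.45786663 0.11364323]
ridge z 0.04416786354222135 x [-0.00164321  0.04723228] 412
```

run_rows --steps '{"dx":[0.025,0.02,0,0,0],"dy":[-0.013,-0.013,0,0,0],"dz":[0.05,0.05,0.06,0.04,0],"wx":[0,0,0,0,0],"wy":[0,0,0,0,0],"wz":[0.008,0,0,0,0]}'

```text
time_s: 3.72
tcp_pos: [0.455, 0.0993, 0.0465]
tcp_rot: [-3.137, 0.003, 1.441]
force: [-0.6, 0.3, 0.2]
opening: 0.06
grasp_force: 0.0
```

Run:
```python
from h import *
T=T_tool(); q=np.array([.4564,.1017,.007]); print('delta tool',T[:3,:3].T@(q-T[:3,3]))
```

```text
delta tool [0.00273004 0.00124532 0.03943628]
```

run_rows --steps '{"dx":[0.003,0,0,0],"dy":[0.001,0,0,0],"dz":[0.02,0.015,0.004,0],"wx":[0,0,0,0],"wy":[0,0,0,0],"wz":[0,0,0,0]}'

```text
time_s: 4.22
tcp_pos: [0.4583, 0.1035, 0.0106]
tcp_rot: [3.14, -0.0, 1.442]
force: [0.5, -0.1, -0.7]
opening: 0.0598
grasp_force: 0.0
```

run_rows --steps '{"dx":[0,0,0],"dy":[0,0,0],"dz":[0,0,0],"wx":[0,0,0],"wy":[0,0,0],"wz":[0,0,0]}' --finger_gap 0 --clamp_n 55

```text
time_s: 4.6
tcp_pos: [0.4578, 0.104, 0.0099]
tcp_rot: [3.141, -0.0, 1.443]
force: [-0.7, -0.3, -0.9]
opening: 0.0342
grasp_force: 0.0
```

run_rows --steps '{"dx":[0,0,0],"dy":[0,0,0],"dz":[0,0,0],"wx":[0,0,0],"wy":[0,0,0],"wz":[0,0,0]}' --finger_gap 0 --clamp_n 60

```text
time_s: 4.97
tcp_pos: [0.4575, 0.1041, 0.0096]
tcp_rot: [-3.141, 0.0, 1.443]
force: [-1.3, -1.1, 4.5]
opening: 0.0238
grasp_force: 60.0
```

run_rows --steps '{"dx":[0,0,0,0,0],"dy":[0,0,0,0,0],"dz":[-0.02,-0.05,-0.05,-0.05,0],"wx":[0,0,0,0,0],"wy":[0,0,0,0,0],"wz":[0,0,0,0,0]}'

```text
time_s: 5.6
tcp_pos: [0.4592, 0.1043, 0.1825]
tcp_rot: [3.136, -0.002, 1.442]
force: [1.1, -0.1, -2.9]
opening: 0.023
grasp_force: 60.0
```

run_rows --steps '{"dx":[0,0,0,0,0],"dy":[0,0,0,0,0],"dz":[-0.02,0,0,0,0],"wx":[0,0,0,0,0],"wy":[0,0.153,0.153,0.153,0.153],"wz":[0.088,0,0,0,0]}'

```text
time_s: 6.22
tcp_pos: [0.4563, 0.1048, 0.1976]
tcp_rot: [-3.136, -0.576, 1.354]
force: [0.6, 0.3, -5.2]
opening: 0.0233
grasp_force: 60.0
```

Create g.py:
```python
from h import *
import sys
a=-1.787; n=np.array([-np.sin(a),np.cos(a),0]); ax=np.array([np.cos(a),np.sin(a),0]); O=.609*n-.1133*ax+np.array([0,0,.0071])
TIP=np.array([-.1435,0,-.0084+.003])
def rail(p): d=p-O; return np.array([d@ax,d@n,d[2]])
def go(x,y,z,al=.611):
    T=T_tool(); Rt=(R.from_euler('z',a+np.pi)*R.from_euler('x',np.pi)*R.from_euler('y',al)).as_matrix()
    tip=T[:3,:3]@TIP+T[:3,3]; print('tip now rail mm',np.round(rail(tip)*1000,1))
    tgt=O+ax*x+n*y+np.array([0,0,z]); q=tgt-Rt@TIP
    dp=T[:3,:3].T@(q-T[:3,3]); rv=R.from_matrix(T[:3,:3].T@Rt).as_rotvec()
    print('tool delta',np.round(dp,4),'rot',np.round(rv,4),'joints',np.round(bot.state()['joint_positions'],2))
if __name__=='__main__': go(*map(float,sys.argv[1:]))
```

```bash
python3 g.py -0.03 0 0.07
```

```text
tip now rail mm [  36.3 -185.8  116.8]
tool delta [0.0302 0.1862 0.0694] rot [-0.0056  0.0348 -0.0003] joints [ 0.76  0.54 -1.    2.3  -0.28  0.34 -0.08]
```

run_rows --steps '{"dx":[0,0,0.01,0.02,0],"dy":[0.05,0.05,0.05,0.036,0],"dz":[0,0,0.02,0.02,0],"wx":[0,0,0,0,0],"wy":[0.035,0,0,0,0],"wz":[0,0,0,0,0]}'

```text
time_s: 6.85
tcp_pos: [0.6498, 0.114, 0.179]
tcp_rot: [-3.133, -0.609, 1.354]
force: [-1.7, -0.2, -3.3]
opening: 0.0233
grasp_force: 60.0
```

```bash
python3 g.py -0.03 0 0.07
```

```text
tip now rail mm [-16.6   1.2  94.3]
tool delta [-0.0029 -0.001   0.0272] rot [-0.0083  0.0024 -0.0006] joints [ 0.55  0.72 -0.81  1.91 -0.18  0.51 -0.14]
```

run_rows --steps '{"dx":[-0.003,0],"dy":[-0.001,0],"dz":[0.014,0],"wx":[-0.008,0],"wy":[0,0],"wz":[0,0]}'

```text
time_s: 7.1
tcp_pos: [0.6464, 0.1176, 0.1657]
tcp_rot: [-3.138, -0.606, 1.352]
force: [0.0, -0.3, -2.3]
opening: 0.0239
grasp_force: 60.0
```

Run:
```python
from h import *
from g import *
go(-.03,0,.07)
T=T_tool(); M=(T[:3,:3].T)
for c in ['scene','top']:
    img,d,P,p=cloud(c); np.savez(c+'2',img=img,P=P,d=d)
    Q=P.reshape(-1,3); C=img.reshape(-1,3).astype(int); D=Q-O; r=np.stack([D@ax,D@n,D[:,2]],1)
    t=(Q-T[:3,3])@T[:3,:3]   # tool coords
    m=(d.ravel()>0)&(abs(t[:,1])<.012)&(t[:,0]<-.045)&(t[:,0]>-.2)&(abs(t[:,2]+.0084)<.012)&(r[:,2]>.055)
    s=t[m]; print(c,m.sum(),'tool x',np.percentile(s[:,0],[1,5,50,99])if len(s) else 0,'y',np.percentile(s[:,1],[3,50,97]),'z',np.percentile(s[:,2],[5,50,95]))
    for lo in np.arange(-.16,-.04,.02):
        k=(s[:,0]>lo)&(s[:,0]<lo+.02); print(round(lo,2),k.sum(),np.round(np.median(s[k],0),4) if k.sum() else '', np.round(np.percentile(s[k][:,1],[4,96]),4) if k.sum() else '')
    v,u=np.where((np.abs(r[:,1])<.3).reshape(420,560)); 
    x0,y0=(200,120) if c=='top' else (200,130)
    cv2.imwrite(f'pics/{c}2.png',cv2.resize(img[y0:y0+150,x0:x0+200,::-1],None,fx=4,fy=4,interpolation=cv2.INTER_CUBIC))
```

```text
tip now rail mm [-19.2  -3.2  81.3]
tool delta [0.0025 0.0029 0.0148] rot [-0.0023  0.0046 -0.0021] joints [ 0.54  0.73 -0.8   1.93 -0.18  0.47 -0.14]
scene 303 tool x [-0.14282737 -0.13872643 -0.09365338 -0.04598317] y [-0.00514771  0.00385812  0.01015027] z [-0.0128975  -0.0099989  -0.00520957]
-0.16 12 [-0.1419  0.0036 -0.0095] [-0.004   0.0093]
-0.14 61 [-0.1305  0.0038 -0.0097] [-0.0045  0.0098]
-0.12 62 [-0.1105  0.004  -0.01  ] [-0.0048  0.0098]
-0.1 60 [-0.0895  0.0034 -0.0095] [-0.0049  0.0102]
-0.08 59 [-0.0704  0.0046 -0.0101] [-0.0047  0.0098]
-0.06 49 [-0.0516  0.0036 -0.0104] [-0.0053  0.0097]
top 4 tool x [-0.14335336 -0.1433324  -0.14227822 -0.14051403] y [-0.00725821 -0.00441874 -0.00257901] z [-0.01083261 -0.00930038 -0.007756  ]
-0.16 4 [-0.1423 -0.0044 -0.0093] [-0.0072 -0.0026]
-0.14 0  
-0.12 0  
-0.1 0  
-0.08 0  
-0.06 0
```

View pics/scene2.png

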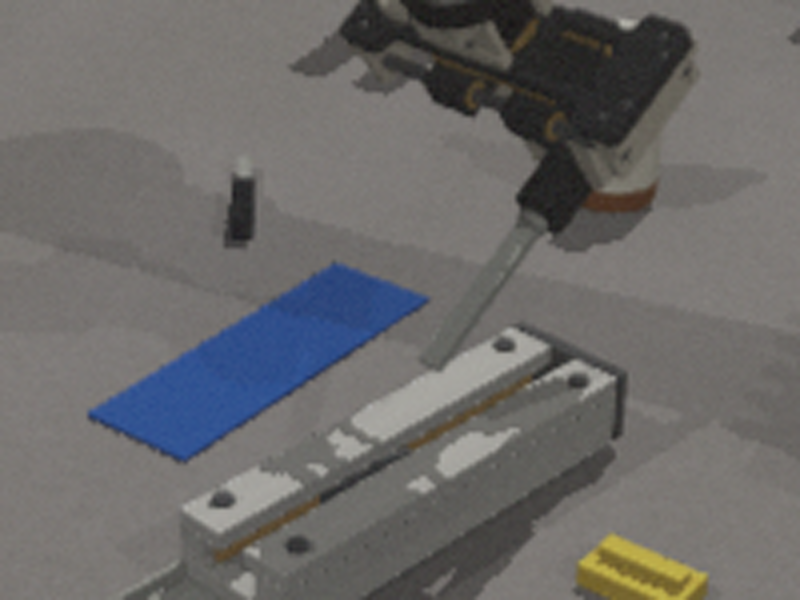

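Run:
```python
from g import *
for f in ['scene','scene2','top']:
    z=np.load(f+'.npz'); P=z['P'].reshape(-1,3); D=P-O; r=np.stack([D@ax,D@n,D[:,2]],1)
    m=(abs(r[:,2]-.045)<.008)&(abs(r[:,0])<.125)&(abs(r[:,1])<.06)
    h,e=np.histogram(r[m][:,1],np.arange(-.046,.05,.002)); print(f,np.median(r[m][:,2]),[(round(a*1000),int(b)) for a,b in zip(e,h)])
```

```text
scene 0.04523164888405395 [(-46, 0), (-44, 0), (-42, 0), (-40, 9), (-38, 32), (-36, 58), (-34, 47), (-32, 57), (-30, 60), (-28, 54), (-26, 57), (-24, 54), (-22, 63), (-20, 53), (-18, 63), (-16, 55), (-14, 74), (-12, 54), (-10, 103), (-8, 173), (-6, 52), (-4, 4), (-2, 3), (0, 11), (2, 5), (4, 1), (6, 0), (8, 0), (10, 22), (12, 62), (14, 61), (16, 55), (18, 61), (20, 58), (22, 55), (24, 59), (26, 62), (28, 67), (30, 64), (32, 76), (34, 69), (36, 51), (38, 69), (40, 172), (42, 131), (44, 8), (46, 0)]
scene2 0.045188412659806436 [(-46, 0), (-44, 0), (-42, 3), (-40, 7), (-38, 39), (-36, 44), (-34, 56), (-32, 54), (-30, 48), (-28, 61), (-26, 59), (-24, 52), (-22, 72), (-20, 52), (-18, 59), (-16, 59), (-14, 50), (-12, 68), (-10, 108), (-8, 175), (-6, 52), (-4, 8), (-2, 9), (0, 12), (2, 9), (4, 0), (6, 0), (8, 2), (10, 29), (12, 45), (14, 66), (16, 61), (18, 55), (20, 54), (22, 65), (24, 58), (26, 62), (28, 57), (30, 74), (32, 60), (34, 74), (36, 57), (38, 72), (40, 160), (42, 137), (44, 13), (46, 0)]
top 0.044730041986116846 [(-46, 0), (-44, 4), (-42, 96), (-40, 81), (-38, 89), (-36, 84), (-34, 83), (-32, 77), (-30, 93), (-28, 75), (-26, 82), (-24, 83), (-22, 84), (-20, 86), (-18, 83), (-16, 83), (-14, 84), (-12, 58), (-10, 1), (-8, 10), (-6, 13), (-4, 7), (-2, 5), (0, 10), (2, 7), (4, 0), (6, 59), (8, 90), (10, 87), (12, 81), (14, 81), (16, 87), (18, 75), (20, 88), (22, 83), (24, 83), (26, 78), (28, 85), (30, 75), (32, 94), (34, 80), (36, 78), (38, 15), (40, 0), (42, 0), (44, 0), (46, 0)]
```

run_rows --steps '{"dx":[0],"dy":[0],"dz":[0],"wx":[0],"wy":[0],"wz":[0]}'

```text
time_s: 7.32
tcp_pos: [0.6485, 0.1171, 0.1681]
tcp_rot: [3.14, -0.607, 1.353]
force: [0.4, 1.1, -1.9]
opening: 0.0234
grasp_force: 60.0
```

```bash
python3 g.py -0.03 0 0.07
```

```text
tip now rail mm [-19.2  -0.9  83.6]
tool delta [0.0011 0.0007 0.0168] rot [ 0.0021  0.0036 -0.0011] joints [ 0.54  0.73 -0.8   1.93 -0.18  0.47 -0.14]
```

run_rows --steps '{"dx":[0,-0.003,-0.003,0,0],"dy":[0,0.001,0,0,0],"dz":[0.008,0.01,0.007,0,0],"wx":[0,0.002,0,0,0],"wy":[0,0.004,0,0,0],"wz":[0,0,0,0,0]}'

```text
time_s: 7.95
tcp_pos: [0.6516, 0.1266, 0.1441]
tcp_rot: [-3.141, -0.612, 1.354]
force: [-0.1, -0.5, -2.0]
opening: 0.0238
grasp_force: 60.0
```

```bash
python3 g.py -0.03 0 0.04
```

```text
tip now rail mm [-29.6   0.1  59. ]
tool delta [-0.0106 -0.0002  0.0159] rot [-0.0005 -0.0008 -0.0007] joints [ 0.51  0.77 -0.79  1.94 -0.17  0.43 -0.13]
```

run_rows --steps '{"dx":[-0.0035,-0.0035,-0.0035,0,0],"dy":[0,0,0,0,0],"dz":[0.005,0.005,0.005,0,0],"wx":[0,0,0,0,0],"wy":[0,0,0,0,0],"wz":[0,0,0,0,0]}'

```text
time_s: 8.57
tcp_pos: [0.6516, 0.1267, 0.1258]
tcp_rot: [-3.141, -0.612, 1.354]
force: [-0.4, -0.2, -2.4]
opening: 0.0236
grasp_force: 60.0
```

```bash
python3 g.py -0.03 0 0.02
```

```text
tip now rail mm [-29.6   0.2  40.7]
tool delta [-0.0116 -0.0003  0.0173] rot [-0.0003 -0.0009 -0.0006] joints [ 0.51  0.79 -0.78  1.94 -0.16  0.4  -0.13]
```

run_rows --steps '{"dx":[0],"dy":[0],"dz":[0],"wx":[0],"wy":[0],"wz":[0]}'

```text
time_s: 8.7
tcp_pos: [0.6517, 0.1266, 0.126]
tcp_rot: [-3.141, -0.612, 1.354]
force: [1.2, -0.2, -1.5]
opening: 0.0235
grasp_force: 60.0
```

No lateral contact so far, so I continue down to just above the floor.

run_rows --steps '{"dx":[-0.004,-0.004,-0.0025,0,0],"dy":[0,0,0,0,0],"dz":[0.0055,0.0055,0.004,0,0],"wx":[0,0,0,0,0],"wy":[0,0,0,0,0],"wz":[0,0,0,0,0]}'

```text
time_s: 9.32
tcp_pos: [0.6516, 0.1267, 0.1075]
tcp_rot: [-3.141, -0.612, 1.354]
force: [-0.1, -0.4, -2.3]
opening: 0.0233
grasp_force: 60.0
```

```bash
python3 g.py -0.03 0 0.015
```

```text
tip now rail mm [-29.7   0.1  22.4]
tool delta [-0.004  -0.0002  0.0064] rot [-0.0004 -0.0008 -0.0006] joints [ 0.5   0.82 -0.77  1.95 -0.15  0.37 -0.12]
```

run_rows --steps '{"dx":[-0.0012,0],"dy":[0,0],"dz":[0.0016,0],"wx":[0,0],"wy":[0,0],"wz":[0,0]}'

```text
time_s: 9.57
tcp_pos: [0.6515, 0.1265, 0.1054]
tcp_rot: [-3.141, -0.612, 1.354]
force: [0.2, 0.8, -2.7]
opening: 0.0237
grasp_force: 60.0
```

```bash
python3 g.py -0.03 0 0.015
```

```text
tip now rail mm [-29.4   0.1  20.3]
tool delta [-0.0026 -0.0002  0.0048] rot [-0.0003 -0.0006 -0.0007] joints [ 0.5   0.82 -0.77  1.95 -0.15  0.37 -0.12]
```

run_rows --steps '{"dx":[-0.0012,-0.0006,0,0],"dy":[0,0,0,0],"dz":[0.0016,0.0008,0,0],"wx":[0,0,0,0],"wy":[0,0,0,0],"wz":[0,0,0,0]}' --only "time|force:|pos"

```text
time_s: 10.07
tcp_pos: [0.6515, 0.1264, 0.1025]
force: [0.6, -0.5, -2.2]
grasp_force: 60.0
```

run_rows --steps '{"dx":[-0.0006,0],"dy":[0,0],"dz":[0.0008,0],"wx":[0,0],"wy":[0,0],"wz":[0,0]}' --only "time|force:|pos"

```text
time_s: 10.32
tcp_pos: [0.6515, 0.1264, 0.1014]
force: [-0.3, 0.0, -2.6]
grasp_force: 60.0
```

```bash
python3 g.py -0.03 0 0.015
```

```text
tip now rail mm [-29.3   0.1  16.3]
tool delta [-0.0002 -0.0002  0.0016] rot [-0.0004 -0.0006 -0.0007] joints [ 0.5   0.83 -0.77  1.96 -0.15  0.36 -0.11]
```

run_rows --steps '{"dx":[-0.0006,0],"dy":[0,0],"dz":[0.0008,0],"wx":[0,0],"wy":[0,0],"wz":[0,0]}' --only "time|force:|pos"

```text
time_s: 10.58
tcp_pos: [0.6515, 0.1265, 0.1006]
force: [-0.1, 0.0, -0.8]
grasp_force: 60.0
```

run_rows --steps '{"dx":[-0.0006,0],"dy":[0,0],"dz":[0.0008,0],"wx":[0,0],"wy":[0,0],"wz":[0,0]}' --only "time|force:|pos"

```text
time_s: 10.82
tcp_pos: [0.6517, 0.1268, 0.0999]
force: [-0.0, 0.9, 2.8]
grasp_force: 60.0
```

```bash
python3 g.py -0.03 0 0.015
```

```text
tip now rail mm [-29.8   0.3  14.7]
tool delta [ 0.0003 -0.0003  0.0001] rot [-0.0001 -0.0012 -0.0002] joints [ 0.5   0.83 -0.77  1.96 -0.15  0.36 -0.11]
```

run_rows --steps '{"dx":[0,0.0002,-0.0033,-0.0033,-0.0033],"dy":[0,0,0,0,0],"dz":[0,-0.0003,-0.0023,-0.0023,-0.0023],"wx":[0,0,0,0,0],"wy":[0,0,0,0,0],"wz":[0,0,0,0,0]}' --only "time|force:|pos"

```text
time_s: 11.45
tcp_pos: [0.6489, 0.1141, 0.0998]
force: [1.3, 2.4, 2.4]
grasp_force: 60.0
```

```bash
python3 g.py -0.01 0 0.015
```

```text
tip now rail mm [-16.8   0.2  14.8]
tool delta [-0.0054 -0.0003 -0.004 ] rot [-0.     -0.0007 -0.0008] joints [ 0.52  0.83 -0.77  1.96 -0.15  0.37 -0.1 ]
```

run_rows --steps '{"dx":[-0.0033,-0.0033,-0.0033,-0.0033,0],"dy":[0,0,0,0,0],"dz":[-0.0023,-0.0023,-0.0023,-0.0023,0],"wx":[0,0,0,0,0],"wy":[0,0,0,0,0],"wz":[0,0,0,0,0]}' --only "time|force:|pos"

```text
time_s: 12.08
tcp_pos: [0.6456, 0.0999, 0.1005]
force: [1.8, 5.1, 3.2]
grasp_force: 60.0
```

```bash
python3 g.py 0.01 0 0.015
```

```text
tip now rail mm [-2.3  0.2 15.2]
tool delta [-0.0102 -0.0002 -0.0066] rot [-0.0003 -0.0022  0.0002] joints [ 0.55  0.83 -0.78  1.96 -0.14  0.38 -0.09]
```

run_rows --steps '{"dx":[-0.0041,-0.0041,-0.0041,-0.0041,-0.0041],"dy":[0,0,0,0,0],"dz":[-0.0029,-0.0029,-0.0029,-0.0029,-0.0029],"wx":[0,0,0,0,0],"wy":[0,0,0,0,0],"wz":[0,0,0,0,0]}' --only "time|force:|pos"

```text
time_s: 12.7
tcp_pos: [0.6402, 0.0761, 0.1009]
force: [1.4, 7.0, 3.9]
grasp_force: 60.0
```

```bash
python3 g.py 0.03 0 0.015
```

```text
tip now rail mm [22.   0.1 15.6]
tool delta [-0.0069  0.     -0.0037] rot [-0.0008 -0.003   0.001 ] joints [ 0.6   0.83 -0.79  1.96 -0.13  0.4  -0.06]
```

run_rows --steps '{"dx":[-0.0041,-0.0041,-0.0041,-0.0041,-0.0041],"dy":[0,0,0,0,0],"dz":[-0.0028,-0.0028,-0.0028,-0.0028,-0.0028],"wx":[0,0,0,0,0],"wy":[0,0,0,0,0],"wz":[0,0,0,0,0]}' --only "time|force:|pos"

```text
time_s: 13.32
tcp_pos: [0.6349, 0.0521, 0.1007]
force: [2.1, 8.3, 4.7]
grasp_force: 60.0
```

```bash
python3 g.py 0.06 0 0.015
```

```text
tip now rail mm [46.7  0.1 15.3]
tool delta [-0.0111  0.0001 -0.007 ] rot [-0.0009 -0.0032  0.0011] joints [ 0.64  0.83 -0.79  1.96 -0.12  0.42 -0.04]
```

run_rows --steps '{"dx":[-0.0041,-0.0041,-0.0041,-0.0041,-0.0041],"dy":[0,0,0,0,0],"dz":[-0.003,-0.0029,-0.0029,-0.0029,-0.0029],"wx":[0,0,0,0,0],"wy":[0,0,0,0,0],"wz":[0,0,0,0,0]}' --only "time|force:|pos"

```text
time_s: 13.95
tcp_pos: [0.6294, 0.0274, 0.1008]
force: [2.3, 8.6, 3.9]
grasp_force: 60.0
```

```bash
python3 g.py 0.09 0 0.015
```

```text
tip now rail mm [71.9 -0.  15.4]
tool delta [-0.0151  0.0001 -0.0096] rot [-0.0011 -0.0031  0.0009] joints [ 0.68  0.84 -0.8   1.96 -0.11  0.45 -0.01]
```

run_rows --steps '{"dx":[-0.0041,-0.0041,-0.0041,-0.0041,0],"dy":[0,0,0,0,0],"dz":[-0.0029,-0.0029,-0.0029,-0.0029,0],"wx":[0,0,0,0,0],"wy":[0,0,0,0,0],"wz":[0,0,0,0,0]}' --only "time|force:|pos"

```text
time_s: 14.58
tcp_pos: [0.6249, 0.0068, 0.1004]
force: [0.4, 5.7, 3.2]
grasp_force: 60.0
```

```bash
python3 g.py 0.12 0 0.015
```

```text
tip now rail mm [93.1 -0.1 15.1]
tool delta [-0.0221  0.0001 -0.0151] rot [-0.0008 -0.0021 -0.0001] joints [ 0.72  0.84 -0.8   1.96 -0.11  0.47  0.01]
```

run_rows --steps '{"dx":[-0.0041,-0.0041,-0.0041,-0.0041,-0.0041],"dy":[0,0,0,0,0],"dz":[-0.0029,-0.0029,-0.0029,-0.003,-0.003],"wx":[0,0,0,0,0],"wy":[0,0,0,0,0],"wz":[0,0,0,0,0]}' --only "time|force:|pos"

```text
time_s: 15.2
tcp_pos: [0.6195, -0.017, 0.101]
force: [2.1, 8.2, 4.2]
grasp_force: 60.0
```

Run:
```python
from g import *
go(.138,0,.0155)
for c,(x,y) in {'scene':(180,160),'top':(300,120)}.items():
    img,d,P,p=cloud(c); np.savez(c+'3',img=img,P=P,d=d)
    cv2.imwrite(f'pics/{c}3.png',cv2.resize(img[y:y+150,x:x+200,::-1],None,fx=4,fy=4,interpolation=cv2.INTER_CUBIC))
```

```text
tip now rail mm [ 1.174e+02 -1.000e-01  1.560e+01]
tool delta [-0.0169  0.0002 -0.0113] rot [-0.0013 -0.0029  0.0007] joints [ 0.76  0.84 -0.8   1.95 -0.1   0.5   0.03]
```

View pics/scene3.png

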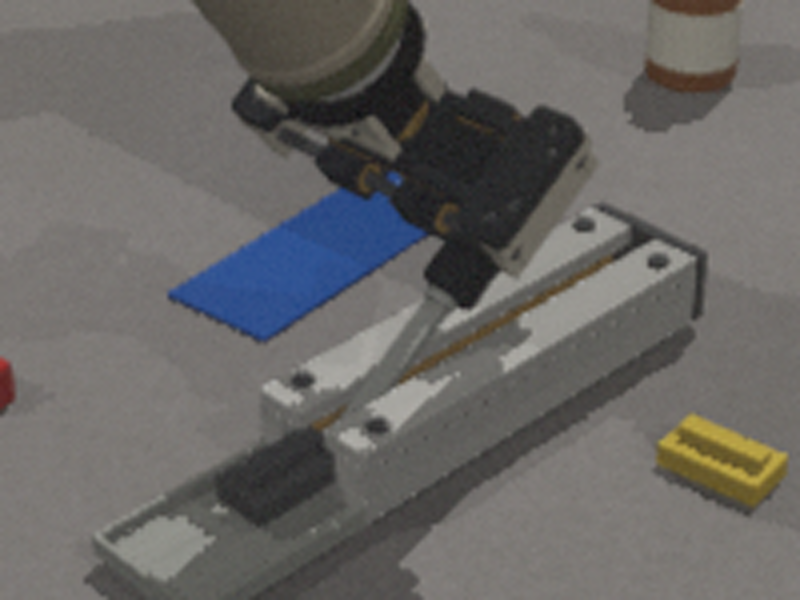

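The scrap at crop (280,470) hangs tilted over the tray with its rear still in the slot mouth, and the blade is behind it. I push about 20 mm further.

run_rows --steps '{"dx":[-0.0041,-0.0041,-0.0041,-0.0041,0],"dy":[0,0,0,0,0],"dz":[-0.0031,-0.0031,-0.0029,-0.0029,0],"wx":[0,0,0,0,0],"wy":[0,0,0,0,0],"wz":[0,0,0,0,0]}' --only "time|force:|pos"

```text
time_s: 15.92
tcp_pos: [0.615, -0.0397, 0.1]
force: [0.7, 0.9, -2.1]
grasp_force: 60.0
```

Run:
```python
from g import *
go(.142,0,.0165)
for c in ['scene','top']:
    img,d,P,p=cloud(c); np.savez(c+'4',img=img,P=P,d=d); 
    D=P-O; r=np.stack([D@ax,D@n,D[...,2]],-1); k=(r[...,0]>.125)&(r[...,0]<.235)&(abs(r[...,1])<.036)&(img.max(-1)<70)&(r[...,2]<.05)
    q=r[k]; print(c,len(q),np.percentile(q,[2,50,98],axis=0).round(4))
    top=q[q[:,2]>np.percentile(q[:,2],50)]; 
    for lo in np.arange(.12,.23,.01):
        m=(q[:,0]>lo)&(q[:,0]<lo+.01)&(abs(q[:,1])<.008); print(round(lo,2),m.sum(),q[m][:,2].max().round(4) if m.sum() else '',end=' | ')
```

```text
tip now rail mm [ 1.408e+02 -1.000e-01  1.500e+01]
tool delta [-0.0001 -0.0002 -0.0019] rot [ 0.0001 -0.     -0.0018] joints [ 0.79  0.84 -0.8   1.94 -0.09  0.52  0.05]
scene 505 [[ 0.1451 -0.0129 -0.0068]
 [ 0.1799  0.0086  0.018 ]
 [ 0.2035  0.0353  0.0276]]
0.12 0  | 0.13 0  | 0.14 7 0.0258 | 0.15 28 0.0276 | 0.16 33 0.0276 | 0.17 28 0.0285 | 0.18 34 0.0284 | 0.19 45 0.028 | 0.2 33 0.0203 | 0.21 0  | 0.22 0  | 0.23 0  | top 85 [[ 0.1468 -0.0195  0.0119]
 [ 0.1846 -0.0122  0.0186]
 [ 0.2    -0.001   0.0294]]
0.12 0  | 0.13 0  | 0.14 0  | 0.15 0  | 0.16 0  | 0.17 2 0.0262 | 0.18 4 0.0306 | 0.19 11 0.0302 | 0.2 1 0.0145 | 0.21 0  | 0.22 0  | 0.23 0  |
```

The scrap is flat in the tray: ridge top at rail z≈0.027, centre x≈0.175, and the push force has gone. Next I lift the blade straight out.

run_rows --steps '{"dx":[0.003,0.0085,0.0115,0.0115,0.0145],"dy":[0,0,0,0,0],"dz":[-0.004,-0.0123,-0.0164,-0.0164,-0.0205],"wx":[0,0,0,0,0],"wy":[0,0,0,0,0],"wz":[0,0,0,0,0]}' --only "time|force:|pos|rot"

```text
time_s: 16.65
tcp_pos: [0.6152, -0.0384, 0.1874]
tcp_rot: [-3.141, -0.611, 1.354]
force: [-0.0, 0.1, -1.9]
grasp_force: 60.0
```

run_rows --steps '{"dx":[0.0145,0,0,0,0],"dy":[0,0,-0.03,-0.05,-0.05],"dz":[-0.0205,0,0,0,0],"wx":[0,0,0,0,0],"wy":[0,-0.153,-0.153,-0.153,-0.153],"wz":[0,0,0,0,-0.088]}' --only "time|force:|pos|rot"

```text
time_s: 17.27
tcp_pos: [0.4876, -0.0098, 0.2129]
tcp_rot: [3.132, 0.005, 1.443]
force: [0.7, 1.3, -2.8]
grasp_force: 60.0
```

Run:
```python
from h import *
T=T_tool(); print(T[:3,:3].T@(np.array([.4575,.1041,.04])-T[:3,3]))
```

```text
[ 0.10986976 -0.04604234  0.17193525]
```

run_rows --steps '{"dx":[0.055,0.055,0,0,0],"dy":[-0.023,-0.023,0,0,0],"dz":[0.02,0.05,0.05,0.03,0],"wx":[0,0,0,0,0],"wy":[0,0,0,0,0],"wz":[0,0,0,0,0]}' --only "time|force:|pos|rot"

```text
time_s: 17.9
tcp_pos: [0.4602, 0.0933, 0.0699]
tcp_rot: [3.138, 0.002, 1.443]
force: [0.4, -0.0, -1.3]
grasp_force: 60.0
```

Run:
```python
from h import *
T=T_tool(); print(T[:3,:3].T@(np.array([.4575,.1041,.0096])-T[:3,3]))
img,d,P,p=cloud('scene'); Q=P.reshape(-1,3)
t=(Q-T[:3,3])@T[:3,:3]; m=(abs(t[:,1])<.012)&(t[:,0]<-.045)&(t[:,0]>-.15)&(abs(t[:,2]+.0084)<.02)&(d.ravel()>0)
s=t[m]
for lo in np.arange(-.15,-.04,.02):
    k=(s[:,0]>lo)&(s[:,0]<lo+.02)
    if k.sum(): print(round(lo,2),k.sum(),np.round(np.percentile(s[k],[5,50,95],axis=0)[:,1:],4).tolist())
```

```text
[ 0.01048477 -0.00426682  0.06027434]
-0.15 37 [[-0.0047, -0.0129], [0.0044, -0.0103], [0.01, -0.0061]]
-0.13 38 [[-0.0038, -0.0125], [0.0055, -0.0102], [0.0101, -0.006]]
-0.11 40 [[-0.0044, -0.0126], [0.005, -0.0107], [0.0098, -0.0063]]
-0.09 38 [[-0.0037, -0.0127], [0.0055, -0.011], [0.0107, -0.0067]]
-0.07 38 [[-0.0045, -0.0127], [0.0055, -0.0105], [0.0103, -0.0056]]
-0.05 11 [[-0.0017, -0.0149], [0.0068, -0.011], [0.0099, -0.0075]]
```

Nothing slipped in the grip, so I lower it to the height it was picked up from.

run_rows --steps '{"dx":[0.01,0,0,0,0],"dy":[-0.004,0,0,0,0],"dz":[0.025,0.02,0.011,0,0],"wx":[0,0,0,0,0],"wy":[0,0,0,0,0],"wz":[0,0,0,0,0]}' --only "time|force:|pos|rot"

```text
time_s: 18.58
tcp_pos: [0.4591, 0.103, 0.0153]
tcp_rot: [3.134, 0.0, 1.441]
force: [-0.2, -0.4, -1.6]
grasp_force: 60.0
```

run_rows --steps '{"dx":[0,0,0],"dy":[0,0,0],"dz":[0.0015,0.0015,0],"wx":[0,0,0],"wy":[0,0,0],"wz":[0,0,0]}' --only "time|force:|pos|rot"

```text
time_s: 18.95
tcp_pos: [0.4586, 0.103, 0.0114]
tcp_rot: [3.136, 0.001, 1.442]
force: [0.1, 0.0, -2.7]
grasp_force: 60.0
```

run_rows --steps '{"dx":[0,0,0],"dy":[0,0,0],"dz":[0.001,0.0005,0],"wx":[0,0,0],"wy":[0,0,0],"wz":[0,0,0]}' --only "time|force:|pos|rot"

```text
time_s: 19.32
tcp_pos: [0.4586, 0.1031, 0.0098]
tcp_rot: [3.136, 0.001, 1.442]
force: [-0.9, 0.5, -2.9]
grasp_force: 60.0
```

run_rows --steps '{"dx":[0,0,0,0,0],"dy":[0,0,0,0,0],"dz":[0,0,0,0,0],"wx":[0,0,0,0,0],"wy":[0,0,0,0,0],"wz":[0,0,0,0,0]}' --finger_gap 0.06

```text
time_s: 19.95
tcp_pos: [0.4586, 0.103, 0.0099]
tcp_rot: [3.135, 0.001, 1.442]
force: [0.1, 0.6, -0.3]
opening: 0.0599
grasp_force: 0.0
```

run_rows --steps '{"dx":[0,0,0,0,0],"dy":[0,0,0,0,0],"dz":[-0.02,-0.06,-0.06,-0.06,0],"wx":[0,0,0,0,0],"wy":[0,0,0,0,0],"wz":[0,0,0,0,0]}'

```text
time_s: 20.58
tcp_pos: [0.4592, 0.1038, 0.2138]
tcp_rot: [3.128, -0.002, 1.441]
force: [0.4, 0.3, -0.4]
opening: 0.06
grasp_force: 0.0
```

Run:
```python
from g import *
img,d,P,p=cloud('wrist'); cv2.imwrite('pics/w9.png',img[...,::-1])
z=np.load('scene.npz'); img,d,P,p=cloud('scene'); cv2.imwrite('pics/s9.png',img[...,::-1])
for l in ['cold_pack','reagent_bottle','petri_dish']: print(l,bot.recognise('scene',l)[:1])
```

```text
cold_pack [{'extent': [87.2, 285.7, 172.9, 346.8], 'score': 0.97}]
reagent_bottle [{'extent': [338.0, 133.6, 369.8, 182.9], 'score': 0.59}]
petri_dish [{'extent': [98.4, 289.7, 149.4, 321.8], 'score': 0.83}]
```

View pics/s9.png

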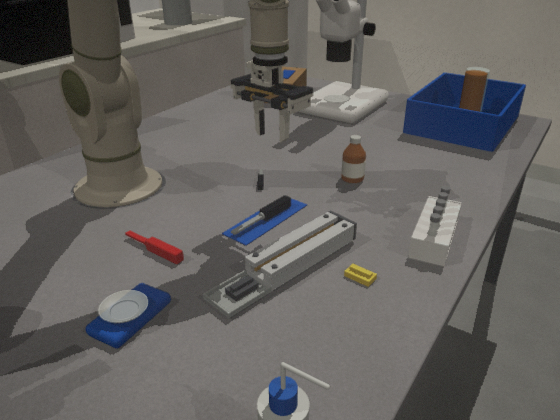

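View pics/w9.png

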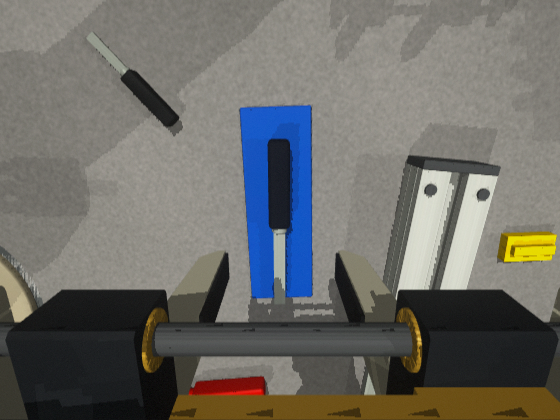

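The scraper lies flat on the mat, with its handle at wrist pixel (280,185). The scrap lies in the tray at scene pixel (240,290), and the bystanders have not moved.

run_rows --steps '{"dx":[0,0],"dy":[0,0],"dz":[0,0],"wx":[0,0],"wy":[0,0],"wz":[0,0]}' --lines "1,2"

```text
time_s: 21.08
tcp_pos: [0.4571, 0.1035, 0.2092]
```

```bash
python3 -c "
from plant import bot
print(bot.hand_in())"
```

```text
the job is handed in; nothing more can be done
None
```

The job is handed in at 21 s (limit 48 s), but no verdict was returned: by the cameras, the scrap lies flat in the catch tray, the scraper is flat on the mat with the gripper clear, and the cold pack, dish and bottle have not moved.

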